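Push a carton through the drop station's self-closing flap

ROBOT

A 6-joint arm with a two-finger parallel gripper is mounted at the origin on the work surface. World frame = base frame: x ahead of the robot, y to its left, z up, the work surface at z = 0. Lengths are in m, angles in rad, forces in N, time in s.
With the tool pointing down it reaches from about 0.375 to 0.975 m from the base axis. Payload 3.8 kg.
Tool frame: the origin (TCP) lies midway between the tips of the shut fingers; the grasp point (between the pads) lies 19 mm behind it; z points along the fingers, y is the direction in which the jaws open and shut (so a half turn about z gives the same grasp; the last joint's range is limited). The gripper opens to 85 mm and grips with 20 to 120 N. Pads are 22 mm wide; open, the fingers measure 114 mm over their backs; the gripper's body (76 mm by 85 mm) begins 54 mm behind the grasp point. The pads swing forward as they close: fully open they stand 13 mm farther back than shut.
Start: joints at [-1.178, 0.264, 1.604, -0, 1.274, -0.037], TCP at [0.281, -0.614, 0.231] pointing down, gripper open.
Joint ranges: [-2.63, 2.63], [-0.94, 2.18], [0.31, 2.57], [-1.31, 4.45], [0, 2.66], [-2.55, 2.55]. Speed limits (rad/s): [2.57, 2.57, 3.14, 3.14, 3.14, 3.14].

INTERFACE

Orientations are given as a rotation vector (axis times angle).
In Python, from workcell import bot gives the robot as it stands.
- The arm moves only by the tool drive_tool, never from a script. Its argument "deltas" is a list of rows, each an object with "hand": the opening, from 0 (shut) to 1 (fully open); "offset": the shift along the world's x, y, z in cm, a list of three; "angular": the turn, a rotation vector about the world's x, y, z in degrees, a list of three. A call has 1 to 8 rows; each row is the pose to reach, as a shift and turn from the pose commanded when the call began; what a row does not reach only later rows make up. A row lasts 1/8 s, in which the tool goes at most 62.5 mm and 10.7 degrees, less where a joint would pass 70% of its speed; a pose out of reach is approached as far as the arm can. A call with a gripper value outside its range is refused whole. The fingers move at their own pace and stop on an object; "force" is the grip in N (left out, the last holds). Time passes only in rows, so rows that repeat a pose let the fingers close. It gives the time, the measured TCP pose, the force and the opening at its end, in the units of the state.
- bot.read_state(): the state, without advancing time (a new reading comes with each control period).
- bot.read_camera(name): name is "side" or "top" or "wrist"; returns a dict with "frame" (420x560x3 uint8, blue, green, red), "mtx" (3x3 intrinsics, pixels), "R" (3x3) and "t" (3): a world point X has camera coordinates R X + t. Camera axes: x right, y down, z forward; pixel columns grow to the right and rows downward; lengths in m; the calibration is good to about 2 mm. A picture is of the moment at which its call begins. There is no depth.
- bot.finish_job(): hands the job in, once; it reports no verdict.
The state is a dict: "time": time; "q": joint angles; "joint_vel": joint speeds; "joint_torque": joint torques, N m; "tool_pos": TCP position; "tcp_rot": TCP orientation; "wrist_force": force on the tool from outside, world axes, zero at the start; "torque": the same for the moment, N m; "width": opening from 0.0 (shut) to 1.0 (fully open).
Only numpy, scipy, OpenCV 4.12 (cv2) and the standard library are available. Lean on these libraries where they do the work, as an engineer would, in place of code of your own. Each camera call takes 0.05 s, during which the arm holds its last target. There are 200 camera calls.

TASK

Send the small brown carton that lies on the ledge through the orange self-closing flap into the grey tote behind it. Push the flap open with one finger and, while that finger holds it open, push the carton along the ledge and through with the other finger, so that the carton itself never has to push against the flap. Only slide the carton, do not pick it up; leave the blue tape roll, the jar and the white box where they are, and let the flap close again behind the carton.

Things in the scene. Friction and masses are not known exactly. Their poses are not given: they have to be found in the camera images.
- station: Fixed drop station: a metal ledge (top 75 mm above the table, open above, blue sides), an upright orange flap across its end, then a grey catch tote. Origin: at table level under the middle of the shut flap. x points from the ledge through the flap into the tote (direction to push), y to the left of that, z up. Steel posts, 14 mm thick, 130 mm high, at x = 0, y = +80 and -80 mm.
- ledge_end (a point): Middle of the ledge's end, where it drops into the tote: station x = +12, y = 0, z = 75 mm. The ledge runs back from here 170 mm and is 150 mm wide between two blue lips that stand 8 mm above it and stop 20 mm before this end.
- tote_floor (a point): Centre of the tote's inner floor, 6 mm above the table: station x = +112, y = 0 mm. The tote is open above, 200 mm long (x) by 150 mm wide inside; its walls are 6 mm thick and stand 105 mm above the table.
- flap (a joint): Angle of the orange flap in rad: 0 shut (square across the ledge, in the plane x = 0 of the station), growing to 1.6 as it is pushed away into the tote (free edge swinging to +x of the station, about the upright hinge on its +y side). A spring shuts it: about 0.24 N m to start it, 0.46 N m at 1 rad, with some damping.
- flap_hinge (a point): Hinge line of the flap at ledge height: station x = 0, y = +71, z = 75 mm. The flap is a panel 138 mm long from this line to its free edge, 5 mm thick, from 4 to 50 mm above the ledge; nothing is above it, so a finger can reach down on either side of it.
- flap_free_edge (a point): Where the free edge of the flap is when shut (this point stays there, it does not swing): station x = 0, y = -67, z = 75 mm.
- carton_mid (a point): Centre of the brown cardboard carton, a loose box 56 mm long (its x), 46 mm wide (its y) and 40 mm high, about 0.2 kg, with a white tape strip along its top. It lies flat on the ledge before the flap, in the half away from the hinge, its x axis roughly along the station's x.
- tape_roll: Blue tape roll lying flat on the table, 90 mm across, 48 mm high; origin at the centre of its underside. To be left alone.
- jar: Small jar with a white cap, 52 mm across, 75 mm high, standing on the table; origin at the centre of its underside. To be left alone.
- white_box: White box with a green label, 70 x 50 x 35 mm, on the table; origin at the centre of its underside. To be left alone.
Not all that is in view belongs to the job. Leave any red look-alike of the part that bears carton_mid alone.

How it is judged:
On the way, in this order (a step that is already met when the one before it is completed fails the run):
1. a finger pushes the flap open (over 0.35 rad) while the carton is still on the ledge before it (value of joint flap above 0.35 rad and contact force between the fingers and flap above 0.2 N and x of carton_mid in the frame of station below -0.008 m).
2. with a finger still holding the flap open (over 0.5 rad), the carton is pushed by a finger until its centre is past the line of the flap (value of joint flap above 0.5 rad and contact force between the fingers and flap above 0.2 N and contact force between the fingers and carton above 0.03 N and x of carton_mid in the frame of station above 0 m).
At the end, for the whole second after the job is handed in: The carton lies at rest down in the grey tote (its centre inside the tote walls and less than 60 mm above the table), the flap has closed (under 0.08 rad), and the tape roll, jar and white box are within 15 mm of where they were (x of carton_mid in the frame of station between 0.02 and 0.21 m and y of carton_mid in the frame of station between -0.075 and 0.075 m and z of carton_mid in the frame of station below 0.06 m and linear speed of carton below 0.02 m/s and value of joint flap below 0.08 rad and distance of each of tape_roll, jar, white_box from where it was at the start of the episode below 0.015 m); the robot touches nothing.
It fails at once if the carton is lifted (its centre more than 25 mm higher than when lying on the ledge) (z of carton_mid in the frame of station above 0.12 m).
It fails at once if the carton pushes against the flap (over 2 N) (contact force between carton and flap above 2 N).
It fails at once if the tape roll, jar or white box is moved more than 15 mm (distance of any of tape_roll, jar, white_box from where it was at the start of the episode above 0.015 m).
It also fails if it takes over 35 s, if anything falls off the work surface, if the arm or the gripper's body presses on something with over 40 N, if the wrist force passes 120 N, or if a joint passes its speed limit or range.

## Working session

There is one attempt and no reset: what is moved stays moved. The work goes in short steps, Python scripts to look and compute and a tool call to move; the robot and the scene stay as the last step left them, time stands still between calls to the robot, and variables do not carry over. Pictures are saved under pics/ and viewed, about 8 in all and at most 12, crops included, and the job is handed in when it is done.

Besides the shell and the picture viewer there is one more tool, called after "Emit:" as name([rows], argument=value, ...), one row to a line, values as JSON. drive_tool: Moves the arm, as the interface text tells. Its arguments: {"type":"object","properties":{"deltas":{"type":"array"},"force":{"type":"number"}},"required":["deltas"]}

```bash
mkdir -p pics; python3 - <<'E'
from workcell import bot
import cv2,numpy as np
np.set_printoptions(precision=4,suppress=True)
for n in("top","side"):
    c=bot.read_camera(n); cv2.imwrite(f"pics/{n}0.png",c["frame"]); np.savez(f"pics/{n}0.npz",**c); print(n,c["mtx"],c["R"],c["t"])
s=bot.read_state();print({k:np.round(v,4) for k,v in s.items()})
E
```

```text
top [[497.8166   0.     275.8785]
 [  0.     497.8166 215.6701]
 [  0.       0.       1.    ]] [[-0.0001 -0.9997  0.0236]
 [-0.9878 -0.0035 -0.1556]
 [ 0.1556 -0.0234 -0.9875]] [0.0037 0.5862 1.1031]
side [[492.934    0.     276.9681]
 [  0.     492.934  216.9995]
 [  0.       0.       1.    ]] [[-0.9869 -0.1613 -0.0053]
 [-0.0747  0.4855 -0.8711]
 [ 0.1431 -0.8592 -0.4911]] [0.5831 0.1258 1.0561]
{'time': np.float64(0.1), 'q': array([-1.1779,  0.2647,  1.6053, -0.    ,  1.2737, -0.0369]), 'joint_vel': array([ 0.0009, -0.0009, -0.0017, -0.0005,  0.0012, -0.0014]), 'joint_torque': array([  0.0001, -51.6709, -36.8588,  -0.0001,   0.0063,   0.    ]), 'tool_pos': array([ 0.281, -0.613,  0.23 ]), 'tcp_rot': array([-3.0674, -0.6694,  0.0006]), 'wrist_force': array([ 0.3022, -0.0735, -0.4314]), 'torque': array([-0.0078, -0.002 ,  0.0148]), 'width': np.float64(0.9973)}
```

View pics/top0.png

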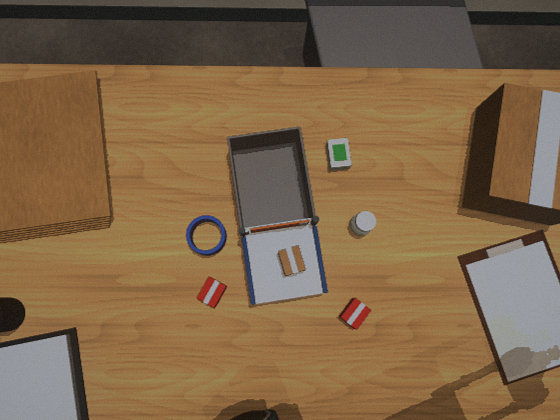

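View pics/side0.png

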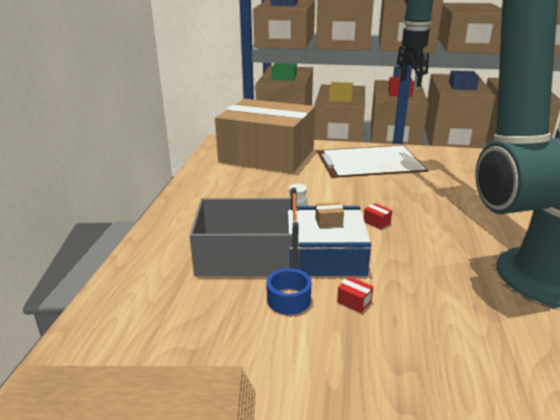

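The top view shows the station around (280,225). Its flap is at about (280,227), the tote is above it, and the ledge is below it with the brown carton at (291,261). The two red boxes at (211,292) and (355,313) are look-alikes on the table. The carton is the brown box with a white strip on the ledge, and I'll confirm it in a crop.

```bash
python3 - <<'E'
import cv2
f=cv2.imread("pics/top0.png")[205:315,220:345]
cv2.imwrite("pics/crop0.png",cv2.resize(f,None,fx=5.333,fy=5.333,interpolation=cv2.INTER_CUBIC)[:,:])
E
```

```text
(no output)
```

View pics/crop0.png

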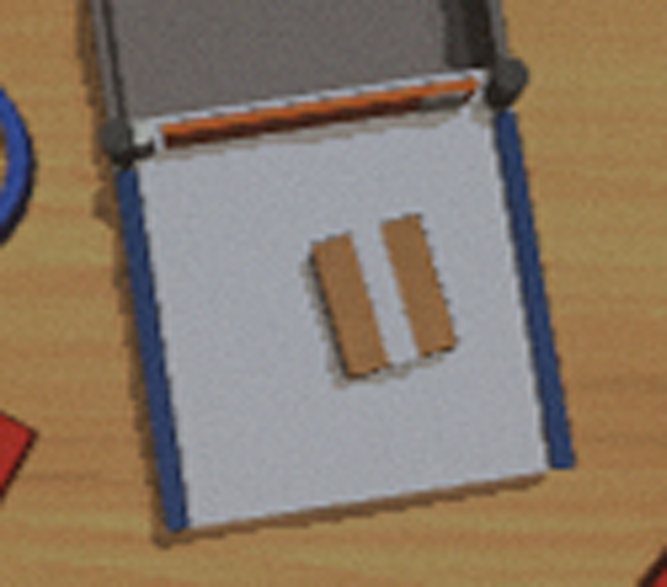

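The crop confirms it: a brown carton with a white strip on the ledge, top corners at crop (310,243), (420,213), (456,347) and (349,378). The inner lip edges run (137,170)-(188,527) and (497,115)-(548,468).

```bash
cat > h.py <<'E'
import numpy as np
from scipy.optimize import least_squares
def ray(c,uv,z):
    d=c["R"].T@np.linalg.solve(c["mtx"],[*uv,1]); o=-c["R"].T@c["t"]
    return (o+d*(z-o[2])/d[2])[:2]
def rot(a): return np.array([[np.cos(a),-np.sin(a)],[np.sin(a),np.cos(a)]])
def fit(P,L):
    P=np.array(P);L=np.array(L)
    r=least_squares(lambda p:((rot(p[2])@L.T).T+p[:2]-P).ravel(),[*P.mean(0),0.])
    return r.x,r.fun
E
python3 - <<'E'
from h import *
np.set_printoptions(precision=4,suppress=True)
c=np.load("pics/top0.npz")
g=lambda u,v,z: ray(c,((u+.5)/5.333+220-.5,(v+.5)/5.333+205-.5),z)
S=[g(137,170,.083),g(188,527,.08),g(497,115,.083),g(548,468,.08)]
s,e=fit(S,[[-.008,.075],[-.158,.075],[-.008,-.075],[-.158,-.075]]);print("station",s,np.degrees(s[2]),e*1e3)
C=[g(310,243,.115),g(420,213,.115),g(456,347,.115),g(349,378,.115)]
k,e=fit(C,[[.028,.023],[.028,-.023],[-.028,-.023],[-.028,.023]]);print("carton",k,np.degrees(k[2]),e*1e3)
print("carton in station",rot(s[2]).T@(k[:2]-s[:2]), np.degrees(k[2]-s[2]))
for n,uv,z in(("flapL",(163,130),.125),("flapR",(475,85),.125),("postL",(118,135),.13),("postR",(510,78),.13)):
    print(n,rot(s[2]).T@(g(*uv,z)-s[:2]))
for n,uv,z in(("tape",(206,235),.048),("jar",(364,221),.075),("wb",(339,153),.035)):
    w=ray(c,uv,z);print(n,w,rot(s[2]).T@(w-s[:2]))
E
```

```text
station [0.5543 0.0003 0.1497] 8.576274084948462 [ 1.7565 -0.0929 -0.4807 -0.4132  0.6195  1.6507 -1.8953 -1.1446]
carton [ 0.4796 -0.0272  0.2705] 15.499933040014131 [ 0.0168  0.0691  0.113   0.1126 -0.0958 -0.8145 -0.034   0.6328]
carton in station [-0.0779 -0.016 ] 6.923658955065669
flapL [-0.0003  0.062 ]
flapR [-0.0006 -0.0648]
postL [-0.0003  0.0799]
postR [-0.0005 -0.0786]
tape [0.5406 0.1642] [0.0109 0.1642]
jar [ 0.5701 -0.1933] [-0.0132 -0.1938]
wb [ 0.7397 -0.1461] [ 0.1615 -0.1724]
```

Station in world: (0.554, 0.000), yaw 8.6°. Posts and flap land within 2 mm of their nominal positions. The carton is at station (-78,-16), turned +7° relative to the station.

Plan: keep the gripper fully open and straddle the carton along its length, with finger B behind it and finger A between carton and flap. One forward push then opens the flap with A while B drives the carton, and A always keeps the flap clear of the carton.

Emit:
drive_tool([
  {"hand": 1,"offset": [2,5.8,0],"angular": [0,0,8]},
  {"hand": 1,"offset": [4,11.5,0],"angular": [0,0,16]},
  {"hand": 1,"offset": [6,17.3,0],"angular": [0,0,24]},
  {"hand": 1,"offset": [8,23,0],"angular": [0,0,32]},
  {"hand": 1,"offset": [10,29,0],"angular": [0,0,40]},
  {"hand": 1,"offset": [12,34.5,0],"angular": [0,0,48]},
  {"hand": 1,"offset": [14,40,0],"angular": [0,0,56]},
  {"hand": 1,"offset": [16,46,0],"angular": [0,0,64]},
])

```text
time: 1.1
tool_pos: [0.4411, -0.1525, 0.2311]
tcp_rot: [2.243, 2.199, 0.0]
wrist_force: [0.8, -1.4, -0.4]
width: 1.002
```

Emit:
drive_tool([
  {"hand": 1,"offset": [2,6,-1],"angular": [0,0,8]},
  {"hand": 1,"offset": [4.5,12.75,-3],"angular": [0,0,17]},
  {"hand": 1,"offset": [4.5,12.75,-5],"angular": [0,0,17]},
  {"hand": 1,"offset": [4.5,12.75,-5],"angular": [0,0,17]},
  {"hand": 1,"offset": [4.5,12.75,-5],"angular": [0,0,17]},
])

```text
time: 1.72
tool_pos: [0.4859, -0.0274, 0.1816]
tcp_rot: [1.899, 2.502, -0.001]
wrist_force: [0.7, -0.8, 0.1]
width: 1.002
```

```bash
python3 - <<'E'
from workcell import bot
import cv2,numpy as np
c=bot.read_camera("wrist"); cv2.imwrite("pics/w1.png",c["frame"]); np.savez("pics/w1.npz",**c)
s=bot.read_state();print({k:np.round(v,4) for k,v in s.items()})
E
```

```text
{'time': np.float64(1.775), 'q': array([-1.0790e-01, -5.8400e-02,  2.0510e+00, -4.0000e-04,  1.1479e+00,
       -3.7930e-01]), 'joint_vel': array([-0.0103, -0.0048, -0.0084,  0.003 , -0.0043,  0.0004]), 'joint_torque': array([ 4.57100e-01, -3.12059e+01, -3.45156e+01,  2.65000e-02,
        3.02000e-02, -2.50000e-03]), 'tool_pos': array([ 0.4863, -0.0277,  0.1821]), 'tcp_rot': array([1.8996e+00, 2.5009e+00, 4.0000e-04]), 'wrist_force': array([-0.0881, -1.0524,  0.0696]), 'torque': array([ 0.011 , -0.0203,  0.0465]), 'width': np.float64(0.9979)}
```

View pics/w1.png

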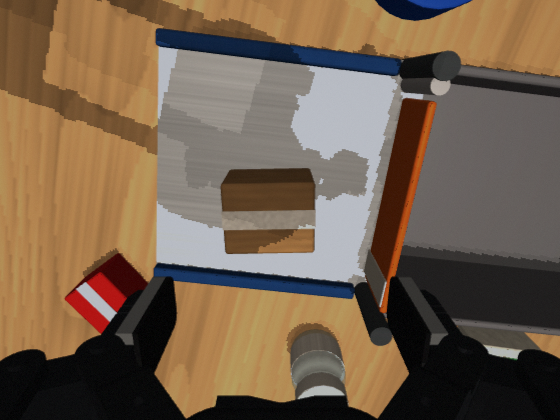

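The wrist view shows the carton's top face between about (221,184) and (314,251), with the fingers at (140,310) and (415,310) on either side of it. The flap's top edge runs (433,100)-(382,310), and the carton is clear of it. I'll check the carton's pose from these pixels.

```bash
python3 - <<'E'
from h import *
np.set_printoptions(precision=4,suppress=True)
c=np.load("pics/w1.npz")
C=[ray(c,p,.115) for p in((314,181),(314,250),(225,253),(222,185))]
k,e=fit(C,[[.028,.023],[.028,-.023],[-.028,-.023],[-.028,.023]]);print("carton",k,np.degrees(k[2]),e*1e3)
s=np.array([.5543,.0003]);Rs=rot(.1497)
print("in station",Rs.T@(k[:2]-s))
for p in((433,101),(382,308)): print("flap",Rs.T@(ray(c,p,.125)-s))
a=2*np.degrees(np.arctan2(2.5009,1.8996))-90;print("tool y yaw",a)
print("tcp in carton",rot(k[2]).T@(np.array([.4863,-.0277])-k[:2]))
E
```

```text
carton [ 0.4779 -0.0278  0.3006] 17.222543541564846 [ 0.4603  0.6866  0.9936 -0.9446  0.3613 -0.6431 -1.8152  0.9011]
in station [-0.0798 -0.0164]
flap [-0.0024  0.0623]
flap [-0.0028 -0.0635]
tool y yaw 15.561822523292747
tcp in carton [ 0.0081 -0.0024]
```

The two views agree to about 2 mm. I'll descend straddling the carton.

Emit:
drive_tool([
  {"hand": 1,"offset": [-0.1,0.1,-2.5],"angular": [0,0,0]},
  {"hand": 1,"offset": [-0.1,0.1,-5],"angular": [0,0,0]},
  {"hand": 1,"offset": [-0.1,0.1,-7],"angular": [0,0,0]},
  {"hand": 1,"offset": [-0.1,0.1,-8.5],"angular": [0,0,0]},
  {"hand": 1,"offset": [-0.1,0.1,-9.5],"angular": [0,0,0]},
  {"hand": 1,"offset": [-0.1,0.1,-10.3],"angular": [0,0,0]},
  {"hand": 1,"offset": [-0.1,0.1,-10.3],"angular": [0,0,0]},
])

```text
time: 2.65
tool_pos: [0.4848, -0.0259, 0.078]
tcp_rot: [-1.899, -2.502, 0.001]
wrist_force: [0.2, 0.3, -0.2]
width: 0.998
```

```bash
python3 - <<'E'
from workcell import bot
import cv2,numpy as np
c=bot.read_camera("side")["frame"]; w=bot.read_camera("wrist")["frame"]
a=cv2.resize(c[160:310,180:400],(616,420)); b=cv2.resize(w,(560,420))[:, :]
cv2.imwrite("pics/d2.png",cv2.resize(np.hstack([a,b]),(800,286)))
E
```

```text
(no output)
```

View pics/d2.png

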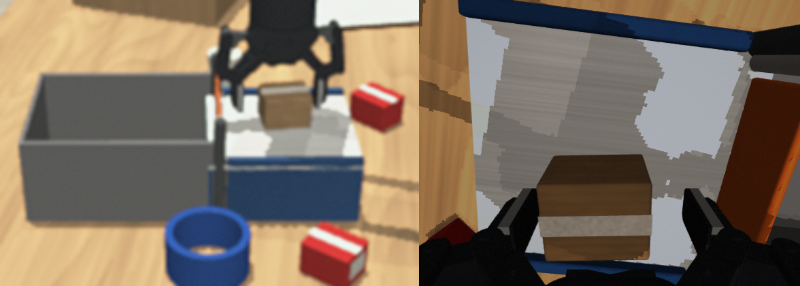

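Both fingers straddle the carton with clear gaps: in the side half, fingers at (238,95) and (318,95), carton at (285,105), and A just ahead of the flap. I'll push forward along the station x axis with a slow yaw towards the hinge.

Emit:
drive_tool([
  {"hand": 1,"offset": [0.77,0.19,0],"angular": [0,0,1]},
  {"hand": 1,"offset": [1.53,0.38,0],"angular": [0,0,2]},
  {"hand": 1,"offset": [2.3,0.57,0],"angular": [0,0,3]},
  {"hand": 1,"offset": [3.06,0.76,0],"angular": [0,0,4]},
  {"hand": 1,"offset": [3.83,0.95,0],"angular": [0,0,5]},
  {"hand": 1,"offset": [4.6,1.14,0],"angular": [0,0,6]},
  {"hand": 1,"offset": [5.35,1.33,0],"angular": [0,0,7]},
  {"hand": 1,"offset": [6.1,1.52,0],"angular": [0,0,8]},
])

```text
time: 3.75
tool_pos: [0.543, -0.0105, 0.077]
tcp_rot: [-1.713, -2.626, 0.007]
wrist_force: [-9.7, -1.9, 1.0]
width: 1.0
```

```bash
python3 - <<'E'
from workcell import bot
import cv2,numpy as np
c=bot.read_camera("top")["frame"]; w=bot.read_camera("wrist")["frame"]
a=cv2.resize(c[110:320,200:360],(400,525))[:420]; b=cv2.resize(w,(560,420))
cv2.imwrite("pics/d3.png",cv2.resize(np.hstack([a,b]),(800,350)))
print(bot.read_state()["wrist_force"])
E
```

```text
[-6.47952952 -1.40209297  0.89938459]
```

View pics/d3.png

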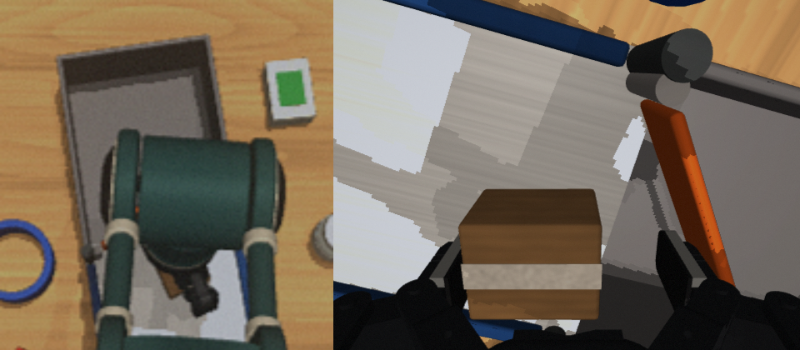

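The wrist half shows finger A holding the orange flap open (panel from (650,105) to (725,285)). The carton sits flush on B at (530,250), well clear of the flap. I'll continue.

Emit:
drive_tool([
  {"hand": 1,"offset": [0.77,0.19,0],"angular": [0,0,1]},
  {"hand": 1,"offset": [1.53,0.38,0],"angular": [0,0,2]},
  {"hand": 1,"offset": [2.3,0.57,0],"angular": [0,0,3]},
  {"hand": 1,"offset": [3.06,0.76,0],"angular": [0,0,4]},
  {"hand": 1,"offset": [3.83,0.95,0],"angular": [0,0,5]},
  {"hand": 1,"offset": [4.6,1.14,0],"angular": [0,0,6]},
  {"hand": 1,"offset": [5.35,1.33,0],"angular": [0,0,7]},
  {"hand": 1,"offset": [6.1,1.5,0],"angular": [0,0,7]},
])

```text
time: 4.85
tool_pos: [0.6058, 0.0038, 0.0772]
tcp_rot: [-1.553, -2.728, 0.005]
wrist_force: [-4.2, -2.7, -0.4]
width: 1.001
```

```bash
python3 - <<'E'
from workcell import bot
import cv2,numpy as np
c=bot.read_camera("side")["frame"]; w=bot.read_camera("wrist")["frame"]
a=cv2.resize(c[160:310,180:400],(616,420)); b=cv2.resize(w,(560,420))
cv2.imwrite("pics/d4.png",cv2.resize(np.hstack([a,b]),(800,286)))
print(bot.read_state()["wrist_force"])
E
```

```text
[-0.62095234 -3.94540981 -2.46160007]
```

View pics/d4.png

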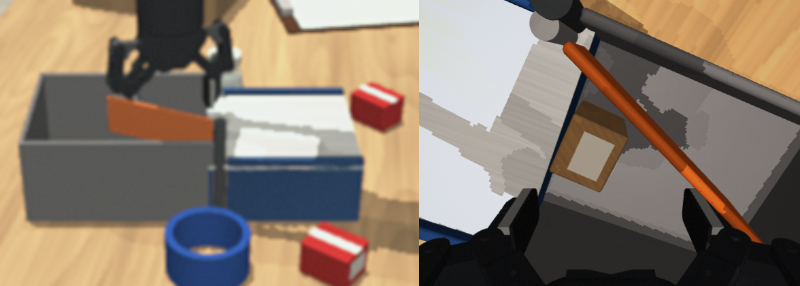

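The carton has gone over the ledge end: it shows at (590,150), below ledge level with its end face up, while A still holds the flap. I'll hold briefly and check that it has settled before letting the flap close.

Emit:
drive_tool([
  {"hand": 1,"offset": [0,0,0],"angular": [0,0,0]},
  {"hand": 1,"offset": [0,0,0],"angular": [0,0,0]},
  {"hand": 1,"offset": [0,0,0],"angular": [0,0,0]},
  {"hand": 1,"offset": [0,0,0],"angular": [0,0,0]},
])

```text
time: 5.45
tool_pos: [0.6068, 0.0043, 0.0782]
tcp_rot: [-1.556, -2.729, 0.0]
wrist_force: [-2.0, -4.6, -3.4]
width: 0.999
```

```bash
python3 - <<'E'
from workcell import bot
import cv2,numpy as np
c=bot.read_camera("wrist"); np.savez("pics/w5.npz",**c)
cv2.imwrite("pics/w5.png",c["frame"]); print(bot.read_state()["wrist_force"])
E
```

```text
[-1.29483966 -4.98464004 -3.64466725]
```

View pics/w5.png

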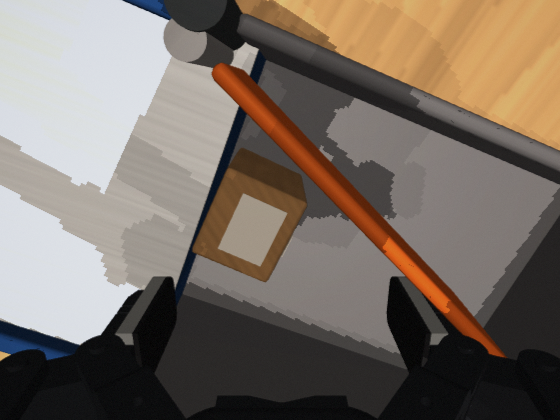

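The carton stands on end beside the ledge wall, with an end face and label up at about (248,226). I'll check its height from the size of that face.

```bash
python3 - <<'E'
from h import *
c=np.load("pics/w5.npz");s=np.array([.5543,.0003]);Rs=rot(.1497)
for z in(.046,.062,.08):
    P=np.array([Rs.T@(ray(c,p,z)-s) for p in((229,172),(305,205),(266,281),(193,248))])
    print(z,np.round(P*1e3,1).tolist(),np.round(np.linalg.norm(P-np.roll(P,-1,0),axis=1)*1e3,1))
E
```

```text
0.046 [[13.9, 22.2], [54.7, 20.6], [52.2, -26.7], [10.1, -22.8]] [40.8 47.3 42.3 45.3]
0.062 [[14.7, 26.6], [51.7, 25.1], [49.4, -17.8], [11.1, -14.3]] [37.  43.  38.4 41.1]
0.08 [[15.5, 31.6], [48.3, 30.2], [46.3, -7.9], [12.4, -4.8]] [32.9 38.1 34.1 36.5]
```

The face measures 40 x 46 mm at z of about 0.05-0.06. So the carton stands flat on the tote floor, wholly inside the tote and below the flap's lower edge (79 mm). I'll back out along the same path so the flap closes gently, then lift.

Emit:
drive_tool([
  {"hand": 1,"offset": [-0.8,-0.2,0],"angular": [0,0,-1]},
  {"hand": 1,"offset": [-1.6,-0.4,0],"angular": [0,0,-2]},
  {"hand": 1,"offset": [-2.4,-0.6,0],"angular": [0,0,-3]},
  {"hand": 1,"offset": [-3.2,-0.8,0],"angular": [0,0,-4]},
  {"hand": 1,"offset": [-4,-1,0],"angular": [0,0,-5]},
  {"hand": 1,"offset": [-4.8,-1.2,0],"angular": [0,0,-6]},
  {"hand": 1,"offset": [-5.6,-1.4,0],"angular": [0,0,-7]},
  {"hand": 1,"offset": [-6.1,-1.5,0],"angular": [0,0,-7]},
])

```text
time: 6.5
tool_pos: [0.5465, -0.0111, 0.0796]
tcp_rot: [1.72, 2.626, 0.001]
wrist_force: [-1.0, -5.9, 0.2]
width: 0.996
```

Emit:
drive_tool([
  {"hand": 1,"offset": [-0.8,-0.2,0],"angular": [0,0,-1]},
  {"hand": 1,"offset": [-1.6,-0.4,0],"angular": [0,0,-2]},
  {"hand": 1,"offset": [-2.4,-0.6,0],"angular": [0,0,-3]},
  {"hand": 1,"offset": [-3.2,-0.8,0],"angular": [0,0,-4]},
  {"hand": 1,"offset": [-4,-1,0],"angular": [0,0,-5]},
  {"hand": 1,"offset": [-4.8,-1.2,0],"angular": [0,0,-6]},
  {"hand": 1,"offset": [-5.6,-1.4,0],"angular": [0,0,-7]},
  {"hand": 1,"offset": [-6.5,-1.6,0],"angular": [0,0,-8]},
])

```text
time: 7.5
tool_pos: [0.4812, -0.0267, 0.0785]
tcp_rot: [1.9, 2.501, 0.001]
wrist_force: [-0.2, -0.1, -0.4]
width: 0.997
```

Emit:
drive_tool([
  {"hand": 1,"offset": [-0.3,0,0],"angular": [0,0,0]},
  {"hand": 1,"offset": [-0.3,0,2],"angular": [0,0,0]},
  {"hand": 1,"offset": [-0.3,0,5],"angular": [0,0,0]},
  {"hand": 1,"offset": [-0.3,0,9],"angular": [0,0,0]},
  {"hand": 1,"offset": [-0.3,0,14],"angular": [0,0,0]},
  {"hand": 1,"offset": [-0.3,-5,16],"angular": [0,0,0]},
  {"hand": 1,"offset": [-0.3,-11,16],"angular": [0,0,0]},
  {"hand": 1,"offset": [-0.3,-17,16],"angular": [0,0,0]},
])

```text
time: 8.5
tool_pos: [0.4786, -0.1983, 0.2394]
tcp_rot: [1.896, 2.502, 0.001]
wrist_force: [0.7, 0.0, -0.8]
width: 1.001
```

Emit:
drive_tool([
  {"hand": 1,"offset": [0,-6,0],"angular": [0,0,0]},
  {"hand": 1,"offset": [0,-12,0],"angular": [0,0,0]},
  {"hand": 1,"offset": [0,-18,0],"angular": [0,0,0]},
  {"hand": 1,"offset": [0,-24,0],"angular": [0,0,0]},
  {"hand": 1,"offset": [0,-24,0],"angular": [0,0,0]},
  {"hand": 1,"offset": [0,-24,0],"angular": [0,0,0]},
  {"hand": 1,"offset": [0,-24,0],"angular": [0,0,0]},
])

```text
time: 9.38
tool_pos: [0.4783, -0.4352, 0.2384]
tcp_rot: [-1.897, -2.504, -0.001]
wrist_force: [0.2, 0.1, 0.4]
width: 1.0
```

```bash
python3 - <<'E'
from workcell import bot
import cv2,numpy as np
c=bot.read_camera("top")["frame"]; d=bot.read_camera("side")["frame"]
a=cv2.resize(c[110:320,180:390],(420,420)); b=cv2.resize(d[160:310,180:380],(560,420))
cv2.imwrite("pics/d6.png",cv2.resize(np.hstack([a,b]),(800,343)))
s=bot.read_state();print(s["time"],s["tool_pos"],s["wrist_force"])
E
```

```text
9.475 [ 0.47840754 -0.43520685  0.23862718] [-0.99184131 -0.0258573  -0.19350847]
```

View pics/d6.png

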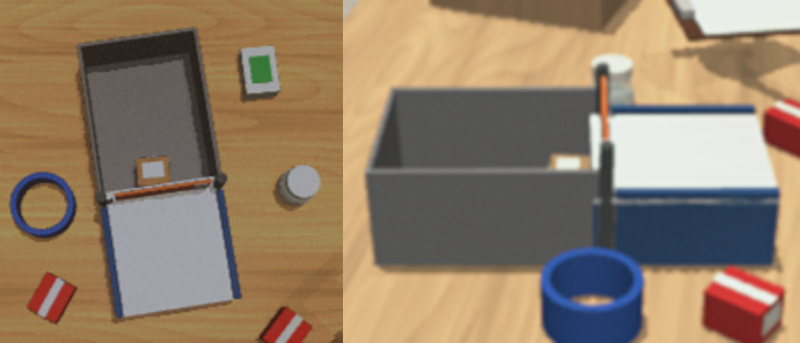

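The carton is in the tote at (153,170), the flap is shut at (160,190), and the tape roll, jar and white box are where they were. I'm handing in.

```bash
python3 -c "
from workcell import bot
print(bot.finish_job())"
```

```text
the job is handed in; nothing more can be done
None
```

The carton is in the grey tote, the flap has closed behind it, and the job is handed in at about 9.5 s. With the gripper fully open around the carton, the front finger pushed the flap open and held it while the rear finger slid the carton along the ledge and through. I then backed out along the same path so the flap closed gently, and lifted clear.

- **Carton:** it stands on end on the tote floor, next to the ledge wall. Its upper face is at about 50–62 mm, so its centre is about 34 mm above the table.
- **Flap:** it looks shut in both the top and side views.
- **Tape roll, jar and white box:** they look unmoved in the top view; I compared them by eye and did not measure again.
- **Forces:** the wrist force readings stayed near 10 N or below, and about 0–1 N once the arm was clear. I saw the carton clear of the flap in every picture, but the force between them was not measured.

No check failed. The two carton measurements before the push agreed to about 2 mm. The hand-in gives no verdict, so I cannot confirm the result beyond these checks.

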